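# Swivel open the gear case's inspection port

## Robot

A 6-joint arm with a two-finger parallel gripper is mounted at the origin on a cart in front of the work surface, level with it; the furniture and walls round the work are solid. World frame = base frame: x ahead of the robot, y to its left, z up, the work surface at z = 0. Lengths are in m, angles in rad, forces in N, time in s.
With the tool pointing down it reaches from about 0.375 to 0.925 m from the base axis. Payload 5.7 kg.
Tool frame: the origin (TCP) lies on the centre line of the jaws, within the pads' length; the fingertips stand 17 mm ahead of it and the grasp point (between the pads) lies 2 mm behind it; y points along the fingers, z is the direction in which the jaws open and shut, and the axes are right-handed (so a half turn about y gives the same grasp; the last joint's range is limited). The gripper opens to 88 mm and grips with 3 to 60 N. Pads are 20 mm wide; open, the fingers measure 115 mm over their backs; the gripper's body (75 mm by 178 mm) begins 61 mm behind the grasp point.
Start: joints at [-1.41, 0.359, 1.51, -0, 1.272, -0.115], TCP at [0.163, -0.577, 0.24] pointing down, gripper open.
Joint ranges: [-2.97, 2.97], [-1.01, 2.36], [0.21, 2.38], [-0.96, 4.11], [0.2, 2.71], [-2.98, 2.98]. Speed limits (rad/s): [2.39, 2.39, 3.14, 3.14, 3.14, 3.14].

## Interface

Orientations are given as a unit quaternion [w, x, y, z].
In Python, from cell import robot, vision, spotter gives the robot as it stands.
- The arm moves only by the tool arm_command, never from a script. Its argument "steps" is a list of rows, each a list of 7 numbers: the finger opening in mm, from 0 to 87.8, then the shift along the tool's x, y, z in units of 40 mm (1.0 is 40 mm), then the turn, a rotation vector about the tool's x, y, z in rad. A call has 1 to 5 rows; each row is the pose to reach, as a shift and turn from the pose measured when the call began, along the tool's axes at that moment; what a row does not reach only later rows make up. A row lasts 1/12 s, in which the tool goes at most 41.7 mm and 7.16 degrees, less where a joint would pass 70% of its speed; a pose out of reach is approached as far as the arm can. A call with a gripper value outside its range is refused whole. The fingers move at their own pace and stop on an object; "newtons" is the grip in N (left out, the last holds). Time passes only in rows, so rows that repeat a pose let the fingers close. It gives the time, the measured TCP pose, the force and the opening at its end, in the units of the state.
- robot.get_state(): the state, without advancing time (a new reading comes with each control period).
- vision.camera(name): name is "scene" or "side" or "wrist"; returns the picture (420x560x3 uint8, red, green, blue); there is no depth.
- vision.camera_model(name): a dict with "fx", "fy", "cx", "cy" (pixels), "k1" (the pictures are not rectified: a ray, as slopes to the right and down, at radius r is drawn at 1 + k1 r^2 times it, then the intrinsics apply), "R" (3x3) and "t" (3): a world point X has camera coordinates R X + t. Camera axes: x right, y down, z forward; pixel columns grow to the right and rows downward; lengths in m; the calibration is good to about 2 mm. A picture is of the moment at which its call begins: read the wrist's pose just before it. camera_model takes no time and is no camera call; for the wrist camera it gives the pose at the moment of the call.
- robot.sign_off(): hands the job in, once; it reports no verdict.
Trained networks look in the newest picture that a camera, given by its name, has taken for a name from the list of things; names that differ only in an ending like _2 or _b are one class to them, and where a whole thing is asked for, a point or a joint stands for the part that bears it (a point fixed in the world has none). Each returns a list of dicts, best first, with "p" (0 to 1); they miss things now and then, are a little off and sometimes report something else, mostly with a low value. They report only what shows in the picture. A call takes as long as a camera call.
- spotter.spot_in(label, camera): "bbox" ([left, top, width, height] in pixels, round what is visible of it).
- spotter.trace(label, camera): "pixels" (420x560 bool, what is visible of it) and "bbox" ([left, top, width, height] in pixels, round what is visible of it).
- spotter.pinpoint(label, camera): "location" ([row, column] in pixels: a listed point, or the origin of a listed thing).
The state is a dict: "t": time; "joint_pos": joint angles; "joint_velocities": joint speeds; "effort": joint torques, N m; "eef_pos": TCP position; "tcp_rot": TCP orientation; "wrist_force": force on the tool from outside, world axes, zero at the start; "ft_torque": the same for the moment, N m; "gripper_width": opening from 0.0 (shut) to 1.0 (fully open).
Only numpy, scipy, OpenCV 4.12 (cv2) and the standard library are available. Lean on these libraries where they do the work, as an engineer would, in place of code of your own. Each camera call takes 0.05 s, during which the arm holds its last target.

## Task

Please open the inspection port on top of the rectangular gear case, so that I can look at the gears: swivel its flat metal cover about a quarter turn counter-clockwise around its pivot screw, so that the stud comes round towards you and the port is completely uncovered, then let go. Leave the similar cover on the round housing as it is.

Things in the scene. Friction and masses are not known exactly. Their poses are not given: they have to be found in the camera images.
- gear_cover (a joint): Angle (rad) of the flat 4 mm bright metal cover on the gear case; it turns level about its pivot screw. 0 = shut, its 44 mm disc hiding the 30 mm port 48 mm from the pivot, cover pointing to the robot's left within 25 degrees; grows counter-clockwise seen from above, stop at 1.75; port wholly clear from 0.8; starts at 0 to 0.2. About 1.5 N at the stud moves it; it stays where left.
- gear_cover_stud (a point): Centre (half-way up) of the upright round dark steel stud at the free end of the gear case's cover: 14 mm in diameter, 32 mm tall, its foot on the cover's upper face, its top 95 mm above the bench. 70 mm from the pivot axis. It can be gripped from above in any direction.
- gear_cover_pivot (a point): Point on the vertical pivot axis of the gear case's cover, level with the cover's upper face, 63 mm above the bench; the slotted screw head stands 7 mm above it. The case is rectangular, grey, bolted down, 110 x 170 mm and 58 mm high, with four bolted feet and a shaft stub in one short side.
- round_cover_stud (a point): Centre (half-way up) of the same kind of stud (14 mm in diameter, 32 mm tall) on the smaller cover of the round grey bearing housing, 132 mm across and 58 mm high, bolted down beside the gear case, to its left or right. This cover is to stay as it is.

How it is judged:
By the outcome, as a careful person would: the job done as asked, in the order asked, and still so for the second after the job is handed in, with the robot touching nothing.
It also fails if it takes over 32 s, if anything falls off the work surface, if the arm or the gripper's body presses on something with over 40 N, if the wrist force passes 120 N, or if a joint passes its speed limit or range.

## Working session

There is one attempt and no reset: what is moved stays moved. The work goes in short steps, Python scripts to look and compute and a tool call to move; the robot and the scene stay as the last step left them, time stands still between calls to the robot, and variables do not carry over. Pictures are saved under pics/ and viewed, and the job is handed in when it is done.

Besides the shell and the picture viewer there is one more tool, called after "Emit:" by a JSON object that holds its "api" and its "payload", one argument or row to a line. arm_command: Moves the arm, as the interface text tells. Its arguments: {"type":"object","properties":{"steps":{"type":"array","items":{"type":"array","items":{"type":"number"}}},"newtons":{"type":"number"}},"required":["steps"]}

```bash
mkdir -p pics; ls
python3 - <<'E'
from cell import robot, vision, spotter
import cv2
for c in ["scene","side"]:
    im=vision.camera(c); cv2.imwrite(f"pics/{c}0.png",im[:,:,::-1])
    for n in ["gear_cover_stud","gear_cover_pivot","round_cover_stud"]:
        print(c,n,[(r["location"],round(r["p"],2)) for r in spotter.pinpoint(n,c)])
s=robot.get_state();print(s)
E
```

```text
pics
scene gear_cover_stud [([281.9, 182.2], 0.95)]
scene gear_cover_pivot [([273.3, 219.2], 0.92)]
scene round_cover_stud [([187.0, 332.2], 0.5)]
side gear_cover_stud [([285.2, 233.6], 0.85)]
side gear_cover_pivot [([273.4, 256.4], 0.71)]
side round_cover_stud [([202.0, 305.5], 0.68)]
{'t': 0.4, 'joint_pos': array([-1.41006598e+00,  3.58909845e-01,  1.51055687e+00, -2.38031065e-05,
        1.27251262e+00, -1.15128145e-01]), 'joint_velocities': array([-1.16755876e-03, -1.49481468e-03,  3.06250275e-04,  8.74148619e-05,
        3.23216507e-05, -1.22888743e-03]), 'effort': array([-2.45656365e-04, -5.14788830e+01, -2.70723277e+01,  6.73113065e-02,
        2.83172890e-02, -6.87655893e-05]), 'eef_pos': array([ 0.16337099, -0.57719325,  0.2394975 ]), 'tcp_rot': array([ 0.09721305, -0.09723536,  0.70052741, -0.70025442]), 'wrist_force': array([-0.63135931, -0.27697062,  0.27310309]), 'ft_torque': array([ 0.01404231,  0.00038149, -0.03488158]), 'gripper_width': 0.9976944716447359}
```

```bash
cat > h.py <<'E'
import numpy as np, cv2
from cell import vision
from scipy.optimize import least_squares
from scipy.spatial.transform import Rotation as Ro
def proj(m,X):
    c=np.array(m["R"])@X+np.array(m["t"]); a=c[:2]/c[2]; a=a*(1+m["k1"]*(a@a))
    return np.array([m["fy"]*a[1]+m["cy"],m["fx"]*a[0]+m["cx"]])
def tri(obs,z=None,w=300):
    f=lambda X:np.concatenate([proj(m,X)-p for m,p in obs]+([[w*(X[2]-z)*10]] if z else []))
    r=least_squares(f,[.6,0,.07]); return r.x,r.fun
def toolrot(s): 
    q=s["tcp_rot"]; return Ro.from_quat([q[1],q[2],q[3],q[0]])
E
python3 - <<'E'
from h import *
ms={c:vision.camera_model(c) for c in ["scene","side"]}
for c in ms: print(c, -np.array(ms[c]["R"]).T@ms[c]["t"], ms[c]["fx"])
P={"stud":([281.9,182.2],[285.2,233.6],.079),"piv":([273.3,219.2],[273.4,256.4],.063),"round":([187,332.2],[202,305.5],None)}
for k,(a,b,z) in P.items():
    o=[(ms["scene"],np.array(a)),(ms["side"],np.array(b))]
    print(k,tri(o),tri(o,z), [tri([q],z)[0] for q in o] if z else '')
from cell import robot
print(toolrot(robot.get_state()).as_matrix().round(3))
E
```

```text
scene [0.06427684 0.56312225 0.70889664] 508.84303097929285
side [0.36086049 0.8048954  0.47763107] 457.38973647265664
stud (array([0.58429616, 0.21490321, 0.07430636]), array([-0.05465327, -0.02529227,  0.04355753,  0.03595164])) (array([0.58155201, 0.21872125, 0.07894263]), array([ 0.08132665, -0.98804686, -0.92443917,  0.73780939, -0.1721038 ])) [array([0.58032028, 0.21753797, 0.079     ]), array([0.58179325, 0.22166121, 0.079     ])]
piv (array([0.56476809, 0.14743198, 0.05724867]), array([-1.20498986, -0.55129187,  0.99392221,  0.82460752])) (array([0.56162857, 0.15248608, 0.06293993]), array([-1.06998138, -1.60509303, -0.11570342,  1.65450793, -0.18020001])) [array([0.55747699, 0.15261328, 0.063     ]), array([0.56428592, 0.15359448, 0.063     ])]
round (array([ 0.54188607, -0.17431644,  0.06877844]), array([ 0.99034942,  0.48077872, -0.94003057, -0.772299  ])) (array([ 0.54188607, -0.17431644,  0.06877844]), array([ 0.99034942,  0.48077872, -0.94003057, -0.772299  ])) 
[[-0.962 -0.     0.272]
 [-0.272  0.    -0.962]
 [-0.    -1.    -0.   ]]
```

View pics/scene0.png

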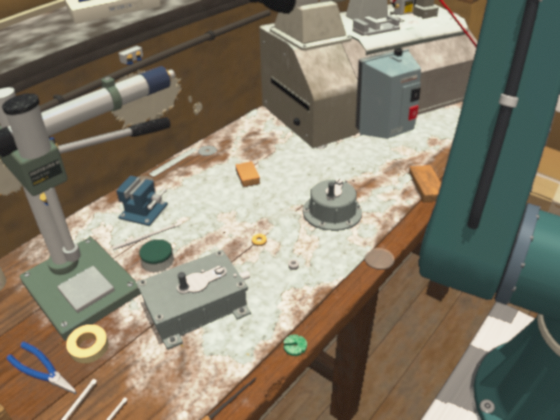

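View pics/side0.png

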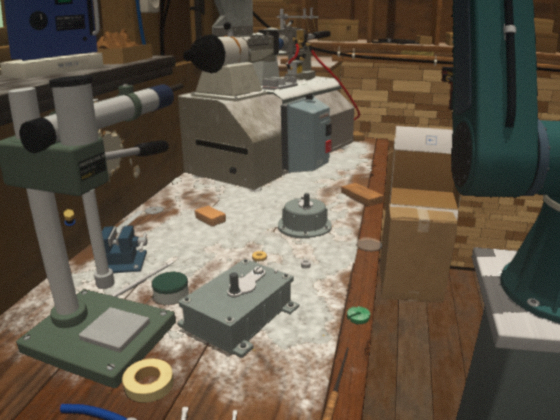

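The scene picture shows the gear case at about (195,290), with the stud at (183,281) and the pivot screw at (220,271). The round housing is at (333,200) on the robot's right. A stand with a boom is behind and to the left of the case, so I'll check its clearance next.

Run:
```python
from h import *
from cell import robot
ms={c:vision.camera_model(c) for c in ["scene","side"]}
for k,a,b in [("boomtip",[80,165],[97,165]),("handle tip",[125,165],[148,160]),("postfoot",[258,70],[312,65])]:
    print(k,tri([(ms["scene"],np.array(a)),(ms["side"],np.array(b))]))
print("basecorner",tri([(ms["scene"],np.array([285,137]))],.01)[0], tri([(ms["side"],np.array([320,172]))],.01)[0])
s=robot.get_state();R=toolrot(s)
for X in [(.42,-.33,.24),(.55,.10,.2),(.582,.219,.2)]:
    print(X,R.inv().apply(np.array(X)-s["eef_pos"])/.04)
```

```text
boomtip (array([0.75600529, 0.05538536, 0.34311904]), array([-0.71351812, -0.47141434,  0.69357449,  0.51766068]))
handle tip (array([0.7746312 , 0.0578544 , 0.24732037]), array([-0.83243577, -0.52073222,  0.76894767,  0.59395732]))
postfoot (array([0.87303402, 0.28380663, 0.01232148]), array([-2.11725862, -1.20738942,  1.5877655 ,  1.31165543]))
basecorner [0.69835065 0.240774   0.01      ] [0.68607345 0.24726999 0.01      ]
(0.42, -0.33, 0.24) [-7.85640697 -0.01076744 -4.19866126]
(0.55, 0.1, 0.2) [-13.91158495   0.99302243 -13.65657992]
(0.582, 0.219, 0.2) [-15.49166672   0.99407966 -16.30119057]
```

Emit:
{"api": "arm_command", "payload": {
  "steps": [
    [60,-7.8,0,-4.2,0,-0.5,0],
    [60,-7.8,0,-4.2,0,-0.5,0],
    [60,-7.8,0,-4.2,0,-0.5,0],
    [60,-7.8,0,-4.2,0,-0.5,0],
    [60,-7.8,0,-4.2,0,-0.5,0]
  ],
  "newtons": 15
}}

```text
t: 0.82
eef_pos: [0.3139, -0.4308, 0.2397]
tcp_rot: [0.27, -0.269, 0.654, -0.654]
wrist_force: [0.3, -0.8, -0.4]
gripper_width: 0.693
```

```bash
cat > go.py <<'E'
import sys
from h import *
from cell import robot
x,y,z,yaw=map(float,sys.argv[1:5]) # yaw deg of tool z (opening) axis in world
s=robot.get_state();R=toolrot(s)
a=np.deg2rad(yaw); zt=np.array([np.cos(a),np.sin(a),0]); yt=np.array([0,0,-1.]); xt=np.cross(yt,zt)
Rt=Ro.from_matrix(np.c_[xt,yt,zt])
d=R.as_matrix()[:,2]
print("t",round(s["t"],2),"pos",s["eef_pos"].round(4),"yaw",np.degrees(np.arctan2(d[1],d[0])).round(1),"F",s["wrist_force"].round(1),"w",round(s["gripper_width"],3),"j",s["joint_pos"].round(2))
print("shift",(R.inv().apply(np.array([x,y,z])-s["eef_pos"])/.04).round(2),"turn",(R.inv()*Rt).as_rotvec().round(3))
E
python3 go.py .45 -.25 .24 -17; python3 go.py .56 .16 .2 -17
```

```text
t 0.82 pos [ 0.3139 -0.4308  0.2397] yaw -45.2 F [ 0.3 -0.8 -0.4] w 0.693 j [-1.07  0.26  1.65  0.    1.22 -0.28]
shift [-5.6  -0.01 -0.81] turn [ 0.    -0.492 -0.   ]
t 0.82 pos [ 0.3139 -0.4308  0.2397] yaw -45.2 F [ 0.3 -0.8 -0.4] w 0.693 j [-1.07  0.26  1.65  0.    1.22 -0.28]
shift [-14.77   1.    -6.14] turn [ 0.    -0.492 -0.   ]
```

Emit:
{"api": "arm_command", "payload": {
  "steps": [
    [60,-14.8,0,-6.1,0,-0.49,0],
    [60,-14.8,0,-6.1,0,-0.49,0],
    [60,-14.8,0,-6.1,0,-0.49,0],
    [60,-14.8,0,-6.1,0,-0.49,0],
    [60,-14.8,0,-6.1,0,-0.49,0]
  ]
}}

```text
t: 1.23
eef_pos: [0.3941, -0.2384, 0.2399]
tcp_rot: [-0.422, 0.422, -0.567, 0.568]
wrist_force: [0.9, 0.8, 0.2]
gripper_width: 0.685
```

```bash
python3 go.py .56 .16 .2 -17
```

```text
t 1.23 pos [ 0.3941 -0.2384  0.2399] yaw -16.8 F [0.9 0.8 0.2] w 0.685 j [-0.69  0.16  1.8   0.    1.19 -0.4 ]
shift [-10.73   1.     1.1 ] turn [-0.001  0.004 -0.   ]
```

Emit:
{"api": "arm_command", "payload": {
  "steps": [
    [60,-10.7,0,1.1,0,0,0],
    [60,-10.7,0,1.1,0,0,0],
    [60,-10.7,0,1.1,0,0,0],
    [60,-10.7,0,1.1,0,0,0],
    [60,-10.7,0,1.1,0,0,0]
  ]
}}

```text
t: 1.65
eef_pos: [0.4742, -0.0459, 0.2401]
tcp_rot: [-0.422, 0.421, -0.567, 0.568]
wrist_force: [-0.4, -0.1, 0.2]
gripper_width: 0.684
```

```bash
python3 go.py .56 .16 .2 -17
```

```text
t 1.65 pos [ 0.4742 -0.0459  0.2401] yaw -16.8 F [-0.4 -0.1  0.2] w 0.684 j [-0.24  0.18  1.77 -0.    1.19  0.05]
shift [-5.55  1.    0.57] turn [-0.001  0.004  0.   ]
```

Emit:
{"api": "arm_command", "payload": {
  "steps": [
    [60,-5.5,0.5,0.6,0,0,0],
    [60,-5.5,0.5,0.6,0,0,0],
    [60,-5.5,0.5,0.6,0,0,0],
    [60,-5.5,0.5,0.6,0,0,0],
    [60,-5.5,0.5,0.6,0,0,0]
  ]
}}

```text
t: 2.07
eef_pos: [0.555, 0.1455, 0.2215]
tcp_rot: [-0.422, 0.421, -0.567, 0.568]
wrist_force: [0.1, -0.2, -0.0]
gripper_width: 0.686
```

```bash
python3 - <<'E'
from h import *
from cell import robot, spotter
s=robot.get_state(); m=vision.camera_model("wrist"); im=vision.camera("wrist")
cv2.imwrite("pics/w1.png",im[:,:,::-1])
for n,z in [("gear_cover_stud",.079),("gear_cover_pivot",.063)]:
    for r in spotter.pinpoint(n,"wrist"): print(n,r["location"],r["p"],tri([(m,np.array(r["location"]))],z)[0])
E
python3 go.py .582 .219 .15 -17
```

```text
gear_cover_stud [123.2, 288.3] 0.76 [0.58466712 0.21457595 0.079     ]
gear_cover_pivot [198.3, 289.4] 0.92 [0.56507133 0.14226324 0.063     ]
t 2.22 pos [0.5551 0.1459 0.221 ] yaw -16.5 F [-0.6  0.2  0.3] w 0.681 j [ 0.14  0.34  1.59 -0.    1.21  0.43]
shift [-1.94  1.78  0.12] turn [-0.001  0.008 -0.   ]
```

View pics/w1.png

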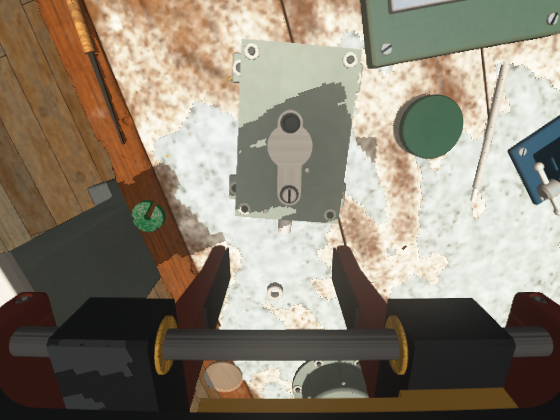

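The wrist picture shows the stud at (col 290, row 122), the screw head at (289, 194), and the cover on the port. I'll refine these positions from the visible tops.

Run:
```python
from h import *
m=vision.camera_model("wrist")
for p,z in [((194,289),.070),((198.3,289.4),.063),((121.5,290.3),.095),((123.2,288.3),.079)]: print(p,z,tri([(m,np.array(p,float))],z)[0])
im=cv2.imread("pics/w1.png")[90:215,230:360]; cv2.imwrite("pics/w1c.png",cv2.resize(im,None,fx=4.5,fy=4.5,interpolation=cv2.INTER_CUBIC))
```

```text
(194, 289) 0.07 [0.56637573 0.14916294 0.07      ]
(198.3, 289.4) 0.063 [0.56518152 0.14283438 0.063     ]
(121.5, 290.3) 0.095 [0.58625783 0.21664984 0.095     ]
(123.2, 288.3) 0.079 [0.58447267 0.21510694 0.079     ]
```

View pics/w1c.png

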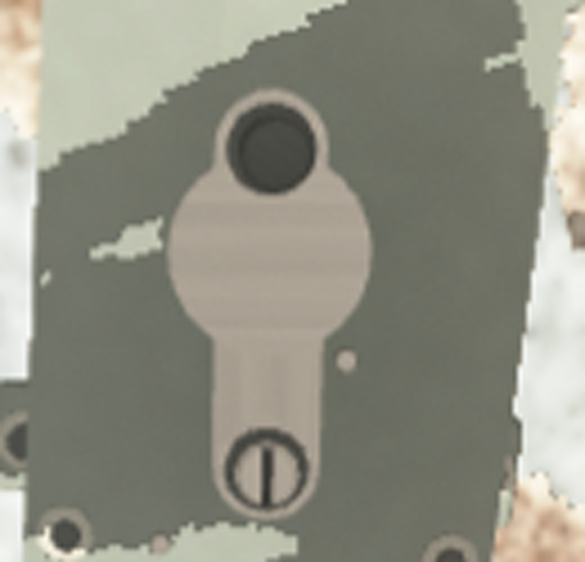

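```bash
python3 go.py .586 .2155 .13 -17;python3 go.py .586 .2155 .088 -17
```

```text
t 2.22 pos [0.5551 0.1459 0.221 ] yaw -16.5 F [-0.6  0.2  0.3] w 0.681 j [ 0.14  0.34  1.59 -0.    1.21  0.43]
shift [-1.89  2.28  0.24] turn [-0.001  0.008 -0.   ]
t 2.22 pos [0.5551 0.1459 0.221 ] yaw -16.5 F [-0.6  0.2  0.3] w 0.681 j [ 0.14  0.34  1.59 -0.    1.21  0.43]
shift [-1.89  3.33  0.24] turn [-0.001  0.008 -0.   ]
```

Emit:
{"api": "arm_command", "payload": {
  "steps": [
    [60,-0.9,1.0,0.2,0,0,0],
    [60,-1.5,1.5,0.24,0,0,0],
    [60,-1.89,2.0,0.24,0,0,0],
    [60,-1.89,2.2,0.24,0,0,0],
    [60,-1.89,2.2,0.24,0,0,0]
  ]
}}

```text
t: 2.63
eef_pos: [0.5838, 0.2143, 0.1306]
tcp_rot: [0.422, -0.425, 0.567, -0.566]
wrist_force: [-1.3, -0.7, -0.5]
gripper_width: 0.682
```

```bash
python3 - <<'E'
from h import *
im=vision.camera("wrist")
cv2.imwrite("pics/w2.png",im[:,:,::-1])
E
python3 go.py .586 .2155 .088 -17
```

```text
t 2.68 pos [0.5847 0.214  0.1323] yaw -16.5 F [-1.  -0.5  0.8] w 0.682 j [ 0.24  0.5   1.57 -0.    1.07  0.53]
shift [-0.05  1.11  0.02] turn [0.001 0.008 0.002]
```

View pics/w2.png

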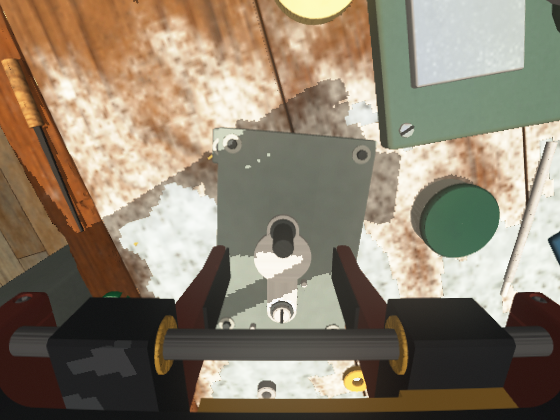

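The stud, at (283,240), sits midway between the fingers. I'll go down and grip it.

Emit:
{"api": "arm_command", "payload": {
  "steps": [
    [60,-0.05,0.6,0,0,0,0],
    [60,-0.05,1.1,0,0,0,0],
    [40,-0.05,1.1,0,0,0,0],
    [20,-0.05,1.1,0,0,0,0],
    [8,-0.05,1.1,0,0,0,0]
  ],
  "newtons": 12
}}

```text
t: 3.1
eef_pos: [0.5862, 0.2151, 0.0903]
tcp_rot: [-0.423, 0.423, -0.566, 0.567]
wrist_force: [1.0, -0.8, 0.2]
gripper_width: 0.496
```

Emit:
{"api": "arm_command", "payload": {
  "steps": [
    [6,0,0,0,0,0,0],
    [6,0,0,0,0,0,0],
    [6,0,0,0,0,0,0],
    [6,0,0,0,0,0,0]
  ]
}}

```text
t: 3.43
eef_pos: [0.5866, 0.2151, 0.0911]
tcp_rot: [-0.423, 0.422, -0.566, 0.568]
wrist_force: [0.3, 0.4, -0.6]
gripper_width: 0.191
```

```bash
cat > arc.py <<'E'
import sys
from h import *
from cell import robot
px,py=.566,.149
s=robot.get_state();R=toolrot(s); e=s["eef_pos"]
d=R.as_matrix()[:,2]; y0=np.arctan2(d[1],d[0])
v=e[:2]-[px,py]; print("t",round(s["t"],2),"eef",e.round(4),"r",np.hypot(*v).round(4),"ang",np.degrees(np.arctan2(v[1],v[0])).round(1),"yaw",np.degrees(y0).round(1),"w",s["gripper_width"].round(3),"F",s["wrist_force"].round(1))
a0=np.arctan2(v[1],v[0]); r=float(sys.argv[2]) if len(sys.argv)>2 else np.hypot(*v)
for k in range(1,6):
    th=k*np.radians(float(sys.argv[1])); p=np.array([px+r*np.cos(a0+th),py+r*np.sin(a0+th),e[2]])
    print((R.inv().apply(p-e)/.04).round(2), "turn y",(-th).round(3))
E
python3 arc.py 5
python3 - <<'E'
from h import *
im=vision.camera("wrist")
cv2.imwrite("pics/w3.png",im[:,:,::-1])
E
```

```text
Traceback (most recent call last):
  File "arc.py", line 7, in <module>
    v=e[:2]-[px,py]; print("t",round(s["t"],2),"eef",e.round(4),"r",np.hypot(*v).round(4),"ang",np.degrees(np.arctan2(v[1],v[0])).round(1),"yaw",np.degrees(y0).round(1),"w",s["gripper_width"].round(3),"F",s["wrist_force"].round(1))
                                                                                                                                                                             ^^^^^^^^^^^^^^^^^^^^^^^^
AttributeError: 'float' object has no attribute 'round'
```

View pics/w3.png

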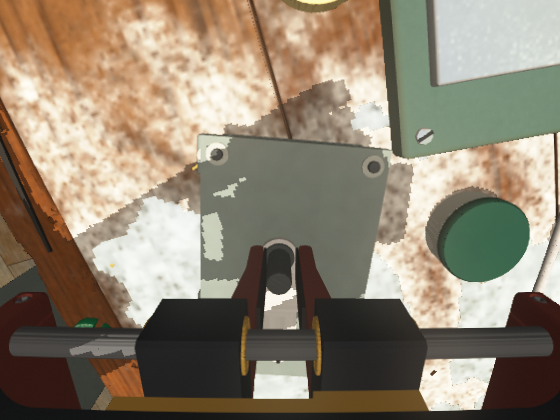

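The fingers are on either side of the stud at (280,265) and have nearly closed.

Emit:
{"api": "arm_command", "payload": {
  "steps": [
    [6,0,0.03,0,0,0,0],
    [6,0,0.03,0,0,0,0]
  ]
}}

```text
t: 3.65
eef_pos: [0.5867, 0.2151, 0.0908]
tcp_rot: [-0.423, 0.422, -0.566, 0.568]
wrist_force: [-2.0, -1.8, 7.6]
gripper_width: 0.16
```

```bash
sed -i 's/s\["gripper_width"\].round(3)/round(s["gripper_width"],3)/' arc.py; python3 arc.py 5
```

```text
t 3.65 eef [0.5867 0.2151 0.0908] r 0.0693 ang 72.6 yaw -16.6 w 0.16 F [-2.  -1.8  7.6]
[ 0.   -0.   -0.15] turn y -0.087
[ 0.02 -0.   -0.3 ] turn y -0.175
[ 0.05 -0.   -0.45] turn y -0.262
[ 0.1  -0.   -0.59] turn y -0.349
[ 0.15 -0.   -0.73] turn y -0.436
```

Opening is 14 mm, so the stud is held. Starting the arc.

Emit:
{"api": "arm_command", "payload": {
  "steps": [
    [6,0,0,-0.15,0,-0.087,0],
    [6,0.02,0,-0.3,0,-0.175,0],
    [6,0.05,0,-0.45,0,-0.262,0],
    [6,0.1,0,-0.59,0,-0.349,0],
    [6,0.15,0,-0.73,0,-0.436,0]
  ]
}}

```text
t: 4.07
eef_pos: [0.557, 0.2183, 0.0909]
tcp_rot: [0.537, -0.536, 0.46, -0.462]
wrist_force: [0.6, 0.3, 2.3]
gripper_width: 0.152
```

```bash
python3 arc.py 5.7 .0697
```

```text
t 4.07 eef [0.557  0.2183 0.0909] r 0.0699 ang 97.4 yaw 8.7 w 0.152 F [0.6 0.3 2.3]
[ 0.01 -0.   -0.17] turn y -0.099
[ 0.03 -0.   -0.35] turn y -0.199
[ 0.07 -0.   -0.51] turn y -0.298
[ 0.13 -0.   -0.68] turn y -0.398
[ 0.2  -0.   -0.84] turn y -0.497
```

Emit:
{"api": "arm_command", "payload": {
  "steps": [
    [6,0.01,0,-0.17,0,-0.099,0],
    [6,0.03,0,-0.35,0,-0.199,0],
    [6,0.07,0,-0.51,0,-0.298,0],
    [6,0.13,0,-0.68,0,-0.398,0],
    [6,0.2,0,-0.84,0,-0.497,0]
  ]
}}

```text
t: 4.48
eef_pos: [0.5243, 0.2064, 0.0909]
tcp_rot: [0.635, -0.633, 0.313, -0.314]
wrist_force: [-1.5, 3.6, 2.4]
gripper_width: 0.158
```

```bash
python3 arc.py 6 .0697
```

```text
t 4.48 eef [0.5243 0.2064 0.0909] r 0.0709 ang 126.0 yaw 37.4 w 0.158 F [-1.5  3.6  2.4]
[ 0.04 -0.   -0.18] turn y -0.105
[ 0.06 -0.   -0.36] turn y -0.209
[ 0.1  -0.   -0.54] turn y -0.314
[ 0.16 -0.   -0.71] turn y -0.419
[ 0.24 -0.   -0.88] turn y -0.524
```

Emit:
{"api": "arm_command", "payload": {
  "steps": [
    [6,0.02,0,-0.18,0,-0.105,0],
    [6,0.04,0,-0.36,0,-0.209,0],
    [6,0.08,0,-0.54,0,-0.314,0],
    [6,0.15,0,-0.71,0,-0.419,0],
    [6,0.23,0,-0.88,0,-0.524,0]
  ]
}}

```text
t: 4.9
eef_pos: [0.5, 0.1783, 0.0908]
tcp_rot: [0.695, -0.693, 0.137, -0.136]
wrist_force: [-3.1, 3.8, 4.3]
gripper_width: 0.157
```

```bash
python3 arc.py 1 .0697
python3 - <<'E'
from h import *
for c in ["scene","side","wrist"]:
    im=vision.camera(c); cv2.imwrite(f"pics/{c}4.png",im[:,:,::-1])
E
```

```text
t 4.9 eef [0.5    0.1783 0.0908] r 0.0722 ang 156.1 yaw 67.7 w 0.157 F [-3.1  3.8  4.3]
[ 0.06 -0.   -0.03] turn y -0.017
[ 0.06 -0.   -0.06] turn y -0.035
[ 0.06 -0.   -0.09] turn y -0.052
[ 0.06 -0.   -0.12] turn y -0.07
[ 0.07 -0.   -0.15] turn y -0.087
```

View pics/wrist4.png

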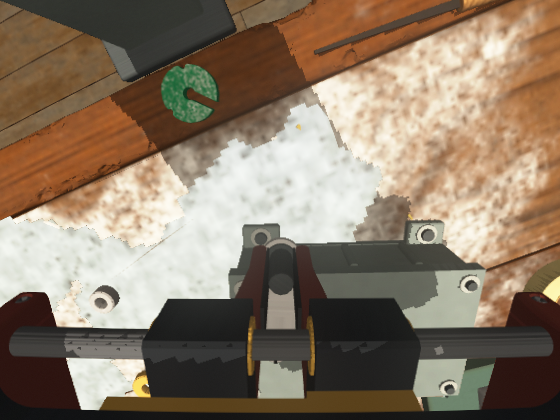

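View pics/side4.png

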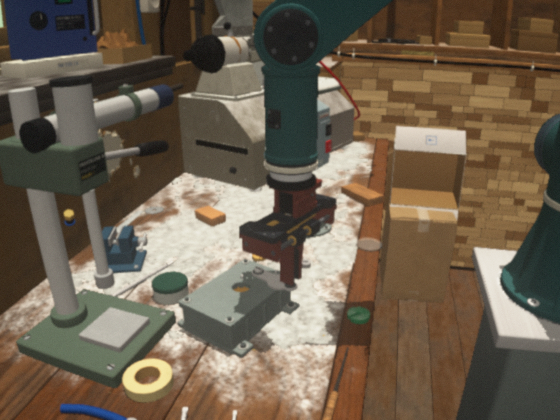

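The side picture shows the port uncovered at (241,290), and the cover has come round about 83°. Releasing and lifting straight up.

Emit:
{"api": "arm_command", "payload": {
  "steps": [
    [45,0,0,0,0,0,0],
    [45,0,0,0,0,0,0],
    [45,0,0,0,0,0,0],
    [45,0,0,0,0,0,0],
    [45,0,0,0,0,0,0]
  ]
}}

```text
t: 5.47
eef_pos: [0.5, 0.1777, 0.0907]
tcp_rot: [0.694, -0.693, 0.139, -0.138]
wrist_force: [0.1, 0.1, 0.2]
gripper_width: 0.488
```

Emit:
{"api": "arm_command", "payload": {
  "steps": [
    [45,0,-0.5,0,0,0,0],
    [45,0,-1.3,0,0,0,0],
    [45,0,-2.3,0,0,0,0],
    [45,0,-3.2,0,0,0,0],
    [45,0,-3.2,0,0,0,0]
  ]
}}

```text
t: 5.88
eef_pos: [0.5045, 0.1785, 0.2257]
tcp_rot: [0.696, -0.691, 0.135, -0.142]
wrist_force: [0.5, 0.2, -0.6]
gripper_width: 0.513
```

Emit:
{"api": "arm_command", "payload": {
  "steps": [
    [45,0.9,0,0,0,0,0],
    [45,1.8,0,0,0,0,0],
    [45,2.6,0,0,0,0,0],
    [45,2.6,0,0,0,0,0]
  ]
}}

```text
t: 6.22
eef_pos: [0.6066, 0.1364, 0.2266]
tcp_rot: [0.695, -0.691, 0.133, -0.144]
wrist_force: [-0.1, -0.6, 1.0]
gripper_width: 0.512
```

```bash
python3 arc.py 1 .07
python3 - <<'E'
from h import *
from cell import spotter
o={}
for c in ["scene","side","wrist"]:
    m=vision.camera_model(c)
    im=vision.camera(c); cv2.imwrite(f"pics/{c}5.png",im[:,:,::-1])
    for n,z in [("gear_cover_stud",.079),("round_cover_stud",.079)]:
        for r in spotter.pinpoint(n,c)[:1]: print(c,n,r["location"],round(r["p"],2),tri([(m,np.array(r["location"]))],z)[0].round(4))
a=cv2.imread("pics/scene5.png")[230:350,110:290];b=cv2.imread("pics/side5.png")[230:350,170:350]
cv2.imwrite("pics/c5.png",cv2.resize(np.hstack([a,b]),None,fx=2.2,fy=2.2))
E
```

```text
t 6.22 eef [0.6066 0.1364 0.2266] r 0.0425 ang -17.3 yaw 67.3 w 0.512 F [-0.1 -0.6  1. ]
[0.68 0.01 0.09] turn y -0.017
[0.68 0.01 0.12] turn y -0.035
[0.67 0.01 0.16] turn y -0.052
[0.67 0.01 0.19] turn y -0.07
[0.66 0.01 0.22] turn y -0.087
scene gear_cover_stud [290.9, 229.8] 0.55 [0.5026 0.1809 0.079 ]
scene round_cover_stud [188.1, 333.2] 0.53 [ 0.5332 -0.1629  0.079 ]
side gear_cover_stud [277.0, 289.8] 0.88 [0.4998 0.1774 0.079 ]
side round_cover_stud [198.9, 307.7] 0.53 [ 0.5331 -0.1643  0.079 ]
wrist gear_cover_stud [87.3, 274.9] 0.61 [0.5031 0.1753 0.079 ]
```

View pics/wrist5.png

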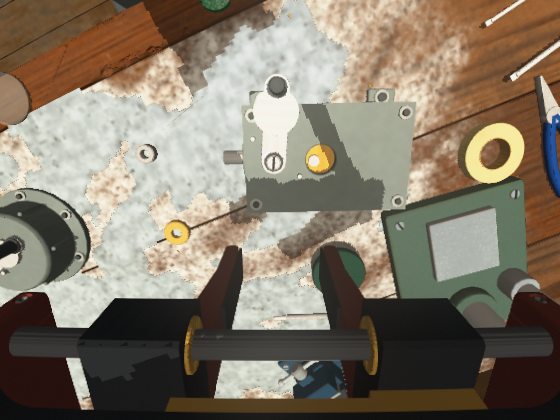

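View pics/c5.png

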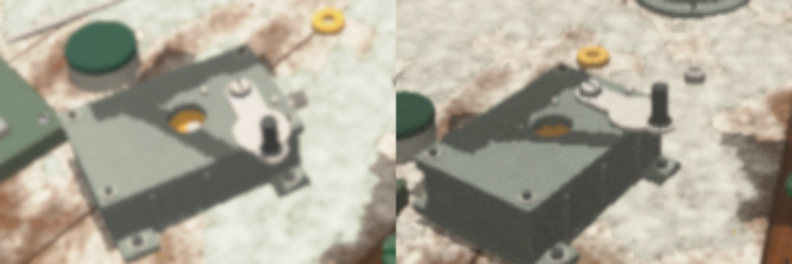

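All three pictures show the port fully open, with a gear visible at (320,158) in the wrist view. The cover stands about 90° from the port and nothing touches it.

```bash
python3 -c "
from cell import robot
print(robot.sign_off())"
```

```text
the job is handed in; nothing more can be done
None
```

The inspection port on the gear case is open. I gripped the stud from above with 12 N, swung the cover about 83° counter-clockwise towards the robot, let go and moved clear. It took about 6.4 s.

- **Port:** the last pictures from all three cameras show it completely uncovered, with a gear visible inside. In the wrist picture the cover stands about 90° from the port.
- **Stud position:** the three cameras place it at about (0.50, 0.18), within a few mm of each other and of where the gripper released it.
- **Forces:** wrist force stayed below 10 N at every reading, and it was near zero at the last check with the gripper clear.
- **Round housing:** I did not touch its cover. Its stud was found within about 3 pixels of where it was at the start, though the detector was only about 50% confident there.
- **Not measured:** I did not measure the cover's starting angle directly. The total angle comes from the gripper's motion and the pictures.

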